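# Find and press the hidden catch of the change box

### The arm

A 6-joint arm with a two-finger parallel gripper is mounted at the origin on a cart in front of the work surface, level with it; the furniture and walls round the work are solid. World frame = base frame: x ahead of the robot, y to its left, z up, the work surface at z = 0. Lengths are in m, angles in rad, forces in N, time in s.
With the tool pointing down it reaches from about 0.225 to 0.875 m from the base axis. Payload 3.4 kg.
Tool frame: the origin (TCP) lies on the centre line of the jaws, within the pads' length; the fingertips stand 17 mm ahead of it and the grasp point (between the pads) lies 2 mm behind it (manip.finger_overhang is the distance from the TCP to the fingertips, in m); y points along the fingers, x is the direction in which the jaws open and shut, and the axes are right-handed (so a half turn about y gives the same grasp; the last joint's range is limited). The gripper opens to 85 mm and grips with 20 to 120 N. Pads are 22 mm wide; open, the fingers measure 114 mm over their backs; the gripper's body (76 mm by 85 mm) begins 54 mm behind the grasp point. The pads swing forward as they close: fully open they stand 13 mm farther back than shut.
Start: joints at [-1.331, 0.276, 1.505, -0, 1.361, -0.121], TCP at [0.203, -0.538, 0.211] pointing down, gripper open.
Joint ranges: [-2.89, 2.89], [-0.75, 2.08], [0.22, 2.7], [-1.18, 4.32], [0.11, 2.71], [-2.7, 2.7]. Speed limits (rad/s): [2.57, 2.57, 3.14, 3.14, 3.14, 3.14].

### API

Orientations are given as a unit quaternion [w, x, y, z].
In Python, from rig import manip gives the robot as it stands.
- The arm moves only by the tool arm_command, never from a script. Its argument "commands" is a list of rows, each a list of 3 entries, a list of its own where there are three numbers: the finger opening in cm, from 0 to 8.54, then the shift along the world's x, y, z in cm, then the turn about the world's z in rad. A call has 1 to 12 rows; each row shifts and turns the commanded pose from where the row before left it; what a row does not reach is not made up. A row lasts 1/10 s, in which the tool goes at most 50 mm and 8.59 degrees, less where a joint would pass 70% of its speed; a pose out of reach is approached as far as the arm can. A call with a gripper value outside its range is refused whole. The fingers move at their own pace and stop on an object; "grip_force" is the grip in N (left out, the last holds). Time passes only in rows, so rows that do not move let the fingers close. It gives the time, the measured TCP pose, the force and the opening at its end, in the units of the state.
- manip.get_state(): the state, without advancing time (a new reading comes with each control period).
- manip.get_image(name): name is "side" or "top"; returns a dict with "pixels" (384x512x3 uint8, red, green, blue), "range_z" (384x512 float32, m along the optical axis (not along the pixel's ray), 0 where there is no reading), "intrinsics" (3x3 intrinsics, pixels), "k1" (the pictures are not rectified: a ray, as slopes to the right and down, at radius r is drawn at 1 + k1 r^2 times it, then the intrinsics apply), "R" (3x3) and "t" (3): a world point X has camera coordinates R X + t. Camera axes: x right, y down, z forward; pixel columns grow to the right and rows downward; lengths in m; the calibration is good to about 2 mm. A picture is of the moment at which its call begins.
- manip.sign_off(): hands the job in, once; it reports no verdict.
The state is a dict: "clock": time; "qpos": joint angles; "qd": joint speeds; "effort": joint torques, N m; "position": TCP position; "ee_rot": TCP orientation; "contact_force": force on the tool from outside, world axes, zero at the start; "moment": the same for the moment, N m; "width": finger opening in m.
Only numpy, scipy, OpenCV 4.12 (cv2) and the standard library are available. Lean on these libraries where they do the work, as an engineer would, in place of code of your own. Each camera call takes 0.05 s, during which the arm holds its last target.

### The job

The wooden change box on the dressing table has a hidden catch: one of the five planks in its top sits very slightly low and is really a push button. Feel across the top with a fingertip to find that plank, press it right down so that the drawer springs open, then let go so that the plank rises again, leaving the drawer open. Nothing needs gripping: do not lift or shift the glasses case, the coaster stack or the scrubby beside the box.

Things in the scene. Friction and masses are not known exactly. Their poses are not given: they have to be found in the camera images.
- change_box: Brown wooden box, 115 (x) x 270 (y) x 78 mm high, fixed to the table. Origin: centre of its underside, at table height; z up; its -x side, towards the robot (yaw up to 0.3 rad either way), is the drawer's front. Its top is a frame (12.5 mm wide at front and back, 8 mm at the ends) round five pale planks.
- panel (a point): Centre of the top face, 78 mm above the table, axes as the box's. Five planks side by side, each 88 mm long (x) and 49 mm wide (y), at x = 0, y = -0.101, -0.0505, 0, 0.0505, 0.101 m from here. Four are rigid, level with the frame. One, any of the five from start to start, is the catch: its face is 2 mm lower and gives when pressed.
- catch (a joint): How far the catch plank is pressed, m: 0 at rest (face 76 mm above the table), 0.006 at its stop (70 mm). Sprung: starts to move at about 2 N, reaches its stop at about 4.5 N, frees the drawer at about 0.005, rises again when let go. The value does not tell which plank it is.
- drawer (a joint): How far the drawer is open, m: 0 shut and latched; once the catch is pressed down a spring slides it out along the box's -x to 0.04, within about a second. Its front is 252 mm wide, 50 mm high, its top edge 63 mm above the table; it has no handle and cannot be pulled open.
- glasses_case: Bystander: green crocheted glasses case lying flat on the right of the box, 202 x 79 x 24 mm, origin at the centre of its underside, loose.
- coaster_stack: Bystander: purple crocheted coaster stack on the left of the box, 115 x 115 x 28 mm, origin at the centre of its underside, loose.
- scrubby: Bystander: round teal crocheted scrubby on the far right, 89 mm across, 45 mm high, origin at the centre of its underside, loose.

How it is judged:
By the outcome, as a careful person would: the job done as asked, in the order asked, and still so for the second after the job is handed in, with the robot touching nothing.
It also fails if it takes over 48 s, if anything falls off the work surface, if the arm or the gripper's body presses on something with over 40 N, if the wrist force passes 120 N, or if a joint passes its speed limit or range.

## Working session

There is one attempt and no reset: what is moved stays moved. The work goes in short steps, Python scripts to look and compute and a tool call to move; the robot and the scene stay as the last step left them, time stands still between calls to the robot, and variables do not carry over. Pictures are saved under pics/ and viewed, and the job is handed in when it is done.

Besides the shell and the picture viewer there is one more tool, called after "Request:" as a command line: name --argument value ..., lists and objects as JSON in quotes. arm_command: Moves the arm, as the interface text tells. Its arguments: {"type":"object","properties":{"commands":{"type":"array"},"grip_force":{"type":"number"}},"required":["commands"]}

```bash
mkdir -p pics; python3 - <<'E'
from rig import manip
import cv2,numpy as np
for n in("top","side"):
    d=manip.get_image(n); cv2.imwrite(f"pics/{n}0.png",d["pixels"][:,:,::-1]); np.savez(f"{n}0.npz",**d)
    print(n,d["intrinsics"],d["k1"],d["R"],d["t"])
s=manip.get_state(); print(s, manip.finger_overhang)
E
```

```text
top [[435.95066148   0.         259.49087667]
 [  0.         435.95066148 183.09947081]
 [  0.           0.           1.        ]] -0.15684116687360722 [[-2.89009762e-04 -9.99999860e-01  4.43993532e-04]
 [-9.94446809e-01  2.40678931e-04 -1.05240134e-01]
 [ 1.05240013e-01 -4.71943378e-04 -9.94446739e-01]] [-0.01024412  0.55996333  1.35772011]
side [[379.64795188   0.         258.4046789 ]
 [  0.         379.64795188 188.47921098]
 [  0.           0.           1.        ]] -0.03348164152250271 [[-0.91505253 -0.40313109  0.0128139 ]
 [-0.25357804  0.55030088 -0.79552946]
 [ 0.31365116 -0.73120057 -0.6057794 ]] [0.48850658 0.23012582 0.87406703]
{'clock': 0.1, 'qpos': array([-1.33102131e+00,  2.76545265e-01,  1.50602848e+00,  2.16453421e-06,
        1.36074139e+00, -1.20989430e-01]), 'qd': array([-0.00079958, -0.00236943, -0.00282654, -0.00163623, -0.00083844,
        0.00049959]), 'effort': array([ 1.03030517e-03, -4.17700410e+01, -2.46404940e+01, -2.48930437e-04,
        5.79579355e-03,  3.06789325e-06]), 'position': array([ 0.20284365, -0.53746661,  0.21010982]), 'ee_rot': array([ 0.58199495, -0.58118523,  0.4026397 , -0.40172985]), 'contact_force': array([ 0.58942571, -0.26510444, -0.54538441]), 'moment': array([ 0.00089684, -0.04051299, -0.06361391]), 'width': 0.08535196271614269} 0.017
```

View pics/top0.png

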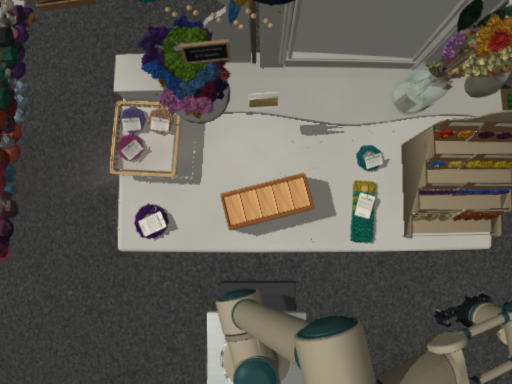

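View pics/side0.png

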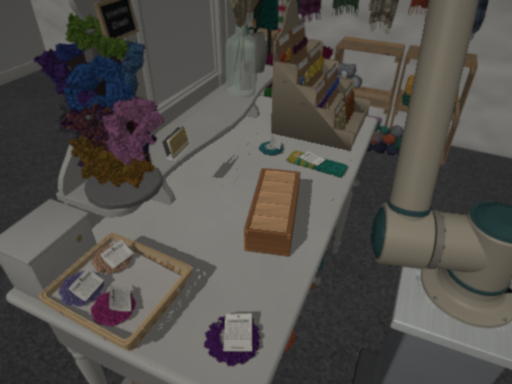

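The top view shows the box centred near pixel (268,201), yawed. The coasters are at (152,221), the case at (363,211) and the scrubby at (370,157). Next I'll measure the box pose.

```bash
cat > h.py <<'E'
import numpy as np,cv2
def cast(d,uv,z):
    K=d["intrinsics"];k=float(d["k1"]);R=d["R"];t=d["t"]
    uv=np.atleast_2d(uv).astype(float)
    p=(uv-[K[0,2],K[1,2]])/[K[0,0],K[1,1]]
    q=p.copy()
    for _ in range(20): q=p/(1+k*(q**2).sum(1,keepdims=True))
    r=np.c_[q,np.ones(len(q))]@R; c=-R.T@t
    return c+r*((z-c[2])/r[:,2])[:,None]
E
python3 - <<'E'
from h import *
for n,roi in(("top",(215,165,320,235)),("side",(240,160,310,255))):
    d=np.load(n+"0.npz"); im=d["pixels"]; hsv=cv2.cvtColor(im,cv2.COLOR_RGB2HSV)
    x0,y0,x1,y1=roi
    m=np.zeros(im.shape[:2],np.uint8)
    full=cv2.inRange(hsv,(3,90,60),(22,255,255)); m[y0:y1,x0:x1]=full[y0:y1,x0:x1]
    pale=cv2.inRange(hsv,(8,60,150),(25,255,255)); pm=np.zeros_like(m); pm[y0:y1,x0:x1]=pale[y0:y1,x0:x1]
    for nm,mm in(("full",m),("pale",pm)):
        v,u=np.nonzero(mm); P=cast(d,np.c_[u,v],0.078)[:,:2]
        r=cv2.minAreaRect((P*1000).astype(np.float32)); print(n,nm,len(u),r,P.mean(0))
    o=cv2.resize(im[y0:y1,x0:x1,::-1],None,fx=5,fy=5,interpolation=cv2.INTER_NEAREST)
    cv2.imwrite(f"pics/{n}crop.png",o)
    cv2.imwrite(f"pics/{n}pm.png",cv2.resize((pm//2+m//2)[y0:y1,x0:x1],None,fx=5,fy=5,interpolation=cv2.INTER_NEAREST))
E
```

```text
top full 3289 ((499.84881591796875, -32.71778869628906), (114.38270568847656, 269.291259765625), 14.095993995666504) [ 0.49971229 -0.03219529]
top pale 2400 ((504.14495849609375, -30.406585693359375), (109.0630874633789, 268.3283996582031), 14.685086250305176) [ 0.50156032 -0.03039291]
side full 3713 ((492.4483337402344, 1.6090240478515625), (114.4602279663086, 331.88336181640625), 14.339936256408691) [0.48642068 0.02132266]
side pale 0 ((0.0, 0.0), (0.0, 0.0), 0.0) [nan nan]<stdin>:10: RuntimeWarning: Mean of empty slice.
  ret = um.true_divide(
```

View pics/topcrop.png

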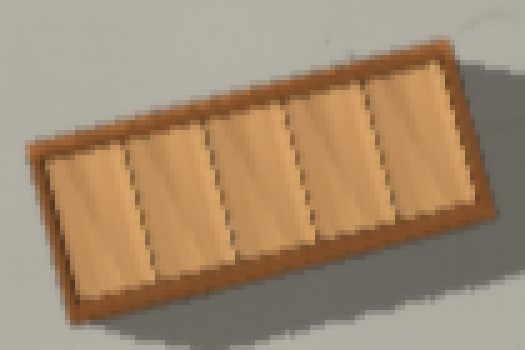

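View pics/toppm.png

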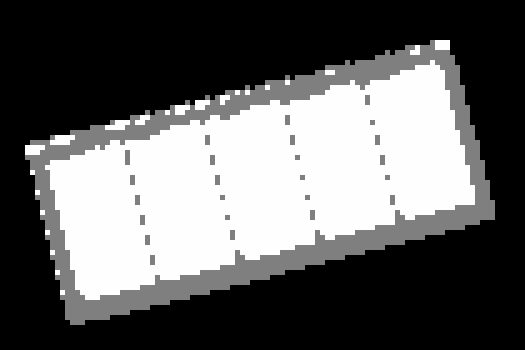

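View pics/sidecrop.png

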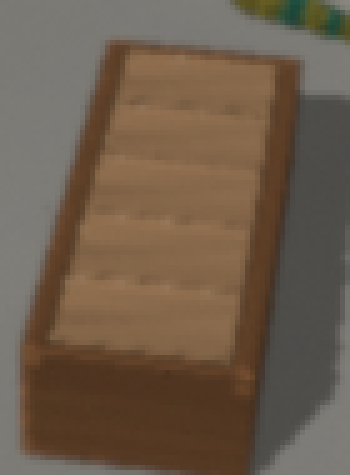

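```bash
python3 - <<'E'
from h import *
from scipy.spatial.transform import Rotation as Ro
print(Ro.from_quat([ -0.58118523,0.4026397,-0.40172985,0.58199495]).as_matrix().round(3))
c,s=np.cos(.246),np.sin(.246)
for n in("top","side"):
    d=np.load(n+"0.npz");Z=d["range_z"];v,u=np.nonzero(Z>0)
    K=d["intrinsics"];z=Z[v,u]
    a=cast(d,np.c_[u,v],0.0);C=-d["R"].T@d["t"]
    da=(a@d["R"].T+d["t"])[:,2]
    P=C+(a-C)*(z/da)[:,None]
    q=(P[:,:2]-[.5,-.033])@np.array([[c,-s],[s,c]])
    for y in(-.101,-.0505,0,.0505,.101):
        m=(abs(q[:,0])<.035)&(abs(q[:,1]-y)<.017)&(abs(P[:,2]-.078)<.03)
        print(n,y,m.sum(),P[m,2].mean()*1e3,P[m,2].std()*1e3)
d=np.load("top0.npz");print(cast(d,[[403,237],[403,150],[352,240],[363,211]],0))
E
```

```text
[[ 0.353 -0.     0.936]
 [-0.936  0.002  0.353]
 [-0.002 -1.     0.   ]]
top -0.101 249 77.77655075807014 2.7387812755624426
top -0.0505 249 75.58760003809554 2.7961561334501286
top 0 254 77.29379233957194 2.418033764688046
top 0.0505 254 77.42389415198932 2.8091579786933543
top 0.101 256 77.77429153154651 2.576440342129813
side -0.101 170 77.49765545226482 1.1535473891548331
side -0.0505 187 75.49544332281975 1.0541796011451898
side 0 205 77.76036505923437 1.0931076181368065
side 0.0505 237 77.6658028280616 1.046885450673727
side 0.101 268 77.70305647076681 1.1050987049195484
[[ 0.38551204 -0.48022098  0.        ]
 [ 0.67413215 -0.48971989  0.        ]
 [ 0.37773861 -0.30990418  0.        ]
 [ 0.47153899 -0.347833    0.        ]]
```

Request:
arm_command --commands '[[0, [2, 2.4, 0], 0], [0, [2.6, 3.3, -0.5], 0], [0, [2.8, 3.5, -0.5], 0], [0, [2.8, 3.5, -0.5], 0], [0, [2.8, 3.5, -0.5], 0], [0, [2.8, 3.5, -0.5], 0], [0, [2.8, 3.5, -0.5], 0], [0, [2.8, 3.5, -0.5], 0], [0, [2.8, 3.5, -0.5], 0], [0, [2.8, 3.5, -0.5], 0], [0, [2.8, 3.5, -0.5], 0], [0, [2, 2.5, 0], 0]]' --grip_force 30

```text
clock: 1.3
position: [0.5216, -0.1383, 0.1598]
ee_rot: [0.582, -0.582, 0.402, -0.401]
contact_force: [-0.1, -0.6, 0.2]
width: 0.0001
```

Depth from both views says the plank at y=-0.0505 is low. I'll confirm by touch, tapping the neighbouring end plank first.

Request:
arm_command --commands '[[0, [0.3, 0.9, -2], 0], [0, [0, 0, -2], 0], [0, [0, 0, -1.5], 0], [0, [0, 0, -0.5], 0], [0, [0, 0, 0], 0], [0, [0, 0, 0], 0]]'

```text
clock: 1.9
position: [0.5244, -0.1323, 0.1014]
ee_rot: [0.582, -0.581, 0.402, -0.403]
contact_force: [0.1, -1.1, 0.7]
width: -0.0
```

Request:
arm_command --commands '[[0, [0, 0, -0.2], 0], [0, [0, 0, -0.2], 0], [0, [0, 0, -0.1], 0], [0, [0, 0, 0], 0], [0, [0, 0, 0], 0]]'

```text
clock: 2.4
position: [0.524, -0.132, 0.096]
ee_rot: [0.582, -0.582, 0.402, -0.402]
contact_force: [-1.0, -0.6, -0.5]
width: 0.0004
```

Request:
arm_command --commands '[[0, [0, 0, -0.1], 0], [0, [0, 0, 0], 0], [0, [0, 0, 0], 0]]'

```text
clock: 2.7
position: [0.524, -0.132, 0.0949]
ee_rot: [-0.582, 0.582, -0.402, 0.402]
contact_force: [0.6, 0.0, 0.0]
width: -0.0002
```

Request:
arm_command --commands '[[0, [0, 0, -0.1], 0], [0, [0, 0, 0], 0], [0, [0, 0, 0], 0]]'

```text
clock: 3.0
position: [0.524, -0.132, 0.0939]
ee_rot: [-0.582, 0.582, -0.402, 0.402]
contact_force: [-0.3, -0.2, -0.6]
width: 0.0001
```

Request:
arm_command --commands '[[0, [0, 0, -0.1], 0], [0, [0, 0, 0], 0], [0, [0, 0, 0], 0]]'

```text
clock: 3.3
position: [0.524, -0.132, 0.0929]
ee_rot: [-0.582, 0.582, -0.402, 0.402]
contact_force: [0.4, 0.2, -0.2]
width: 0.0002
```

Request:
arm_command --commands '[[0, [0, 0, -0.1], 0], [0, [0, 0, 0], 0], [0, [0, 0, 0], 0]]'

```text
clock: 3.6
position: [0.524, -0.132, 0.0919]
ee_rot: [-0.582, 0.582, -0.402, 0.402]
contact_force: [-0.2, -0.2, -0.5]
width: 0.0002
```

```bash
python3 - <<'E'
from rig import manip
import cv2
d=manip.get_image("side"); im=d["pixels"][130:270,200:350,::-1]
cv2.imwrite("pics/s1.png",cv2.resize(im,None,fx=4,fy=4,interpolation=cv2.INTER_CUBIC))
print(manip.get_state())
E
```

```text
{'clock': 3.65, 'qpos': array([-3.75539961e-01,  3.19082201e-01,  1.76051368e+00, -1.18303288e-04,
        1.06191939e+00,  8.34505216e-01]), 'qd': array([-0.00037979, -0.00095969, -0.00153292,  0.00095566,  0.00104039,
       -0.00067104]), 'effort': array([ 1.38468986e-03, -4.04715228e+01, -2.08339226e+01, -2.87353305e-04,
        2.20887508e-03, -2.23093633e-05]), 'position': array([ 0.52399284, -0.13202828,  0.09193586]), 'ee_rot': array([-0.58156997,  0.58162866, -0.40213695,  0.40220685]), 'contact_force': array([ 0.06952538,  0.25876246, -0.36699517]), 'moment': array([ 0.00136178, -0.00806651,  0.02915211]), 'width': -0.00016869554690942878}
```

View pics/s1.png

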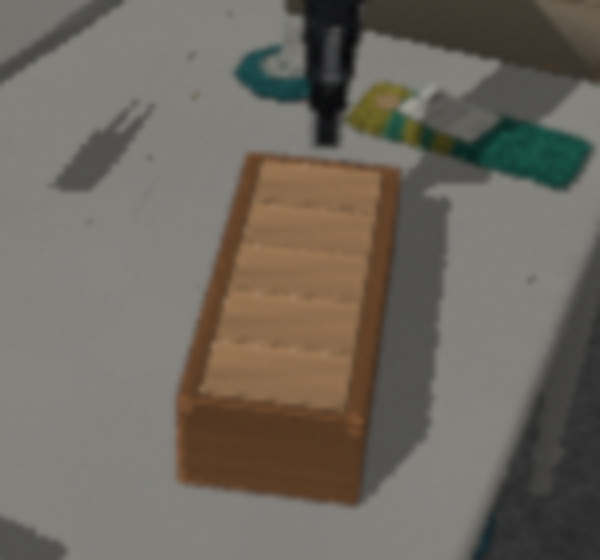

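```bash
cat >> h.py <<'E'
def proj(d,X):
    X=np.atleast_2d(X)@d["R"].T+d["t"];p=X[:,:2]/X[:,2:]
    p=p*(1+float(d["k1"])*(p**2).sum(1,keepdims=True));K=d["intrinsics"]
    return p*[K[0,0],K[1,1]]+[K[0,2],K[1,2]]
E
python3 - <<'E'
from rig import manip
from h import *
d=manip.get_image("top"); im=d["pixels"][120:260,200:350,::-1]
cv2.imwrite("pics/t1.png",cv2.resize(im,None,fx=4,fy=4,interpolation=cv2.INTER_CUBIC))
s=np.load("side0.npz"); d0=np.load("top0.npz")
print([np.allclose(d[k],d0[k]) for k in("R","t","k1")])
T=np.array([.524,-.132,.075])
c,sn=np.cos(.246),np.sin(.246)
B=[[.5+c*x-sn*y,-.033+sn*x+c*y,.078] for x in(-.0575,.0575) for y in(-.135,.135)]
for q in(s,d0): print(proj(q,T),proj(q,B).round(1).tolist())
print(cast(s,[281,165.5],.075))
E
```

```text
[True, True, True]
[[280.4217489  176.26630079]] [[301.2, 171.0], [292.0, 235.1], [262.2, 166.9], [244.2, 229.0]]
[[299.0583333  193.16666488]] [[314.2, 208.3], [228.5, 230.0], [304.7, 172.2], [219.6, 193.5]]
[[ 0.54244562 -0.1845273   0.075     ]]
```

View pics/t1.png

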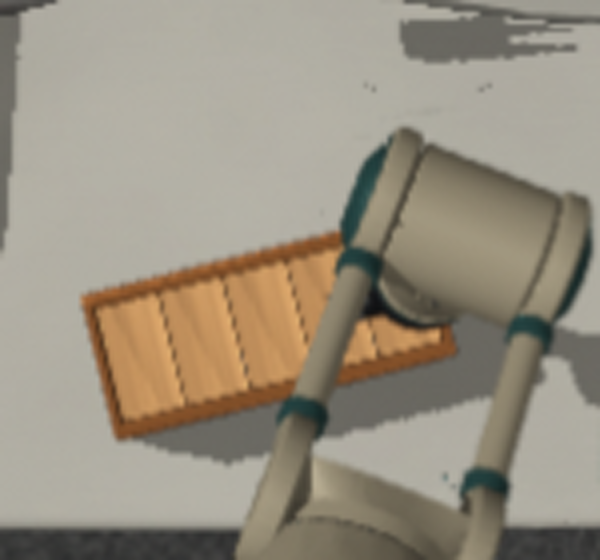

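```bash
python3 - <<'E'
from rig import manip
from h import *
d=manip.get_image("side");Z=d["range_z"]
C=-d["R"].T@d["t"]
for v in range(140,176,3):
    r=[]
    for u in(278,281,284):
        a=cast(d,[u,v],0.)[0];da=(d["R"]@a+d["t"])[2];P=C+(a-C)*Z[v,u]/da
        r.append((P*1000).round().astype(int).tolist())
    print(v,r)
s=manip.get_state();print(s["position"],s["clock"])
E
```

```text
140 [[545, -155, 177], [514, -90, 219], [507, -96, 217]]
143 [[537, -134, 181], [512, -88, 211], [504, -87, 214]]
146 [[529, -114, 184], [509, -80, 208], [502, -82, 208]]
149 [[514, -73, 201], [506, -73, 204], [500, -77, 203]]
152 [[515, -77, 190], [508, -79, 191], [502, -86, 188]]
155 [[518, -86, 174], [515, -102, 166], [508, -106, 166]]
158 [[531, -123, 140], [523, -125, 142], [516, -130, 141]]
161 [[531, -124, 130], [521, -121, 134], [515, -129, 131]]
164 [[530, -122, 122], [521, -121, 124], [514, -129, 122]]
167 [[585, -278, 0], [576, -282, 0], [568, -288, -1]]
170 [[541, -156, 77], [533, -158, 78], [525, -164, 77]]
173 [[534, -138, 80], [526, -142, 79], [520, -150, 76]]
[ 0.52400678 -0.13203538  0.09194149] 3.75
```

The side depth puts the real fingertip near z = 0.115 to 0.12, directly above the end plank. That's well above where TCP minus 17 mm would put it. So I'll trust vision and contact, and go down carefully.

Request:
arm_command --commands '[[0, [0, 0, -0.4], 0], [0, [0, 0, -0.3], 0], [0, [0, 0, -0.3], 0], [0, [0, 0, 0], 0], [0, [0, 0, 0], 0]]'

```text
clock: 4.25
position: [0.5239, -0.132, 0.0817]
ee_rot: [-0.582, 0.582, -0.402, 0.402]
contact_force: [-0.1, 0.9, 0.5]
width: -0.0002
```

```bash
cat > tip.py <<'E'
from rig import manip
from h import *
import sys
d=manip.get_image("side");Z=d["range_z"]
C=-d["R"].T@d["t"]
v,u=np.nonzero(Z>0);a=cast(d,np.c_[u,v],0.);da=(a@d["R"].T+d["t"])[:,2];P=C+(a-C)*(Z[v,u]/da)[:,None]
s=manip.get_state();p=s["position"]
dark=d["pixels"].max(2)[v,u]<45
m=(np.hypot(*(P[:,:2]-p[:2]).T)<.035)&(P[:,2]>.084)&(P[:,2]<.2)&dark
Q=P[m];k=np.argsort(Q[:,2])[:25]
print(len(Q),(Q[k]*1000).round(0)[:12].tolist());print(Q[k].mean(0),p,s["contact_force"],s["clock"])
cv2.imwrite("pics/%s.png"%sys.argv[1],cv2.resize(d["pixels"][130:270,200:350,::-1],None,fx=4,fy=4,interpolation=cv2.INTER_CUBIC))
E
python3 tip.py s2
```

```text
96 [[521.0, -123.0, 110.0], [522.0, -119.0, 112.0], [517.0, -121.0, 113.0], [514.0, -121.0, 113.0], [523.0, -120.0, 115.0], [515.0, -122.0, 116.0], [519.0, -119.0, 116.0], [525.0, -117.0, 116.0], [517.0, -120.0, 116.0], [521.0, -123.0, 117.0], [525.0, -118.0, 119.0], [523.0, -119.0, 119.0]]
[ 0.51907969 -0.12050376  0.12003435] [ 0.52403647 -0.13204679  0.0818768 ] [ 0.46903131 -0.05499351  0.37770628] 4.3
```

View pics/s2.png

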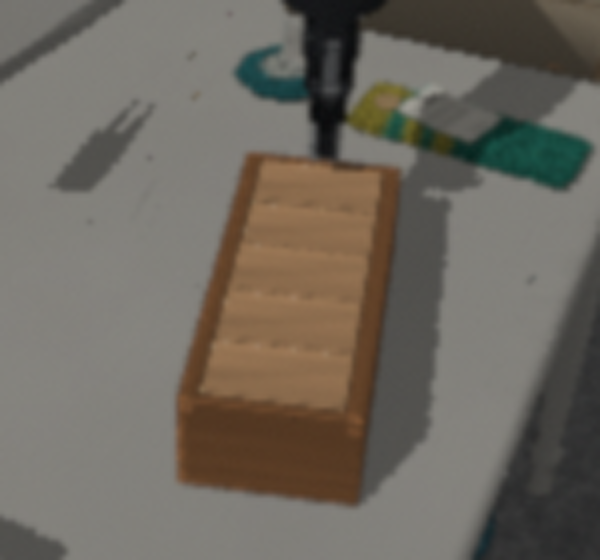

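The tip is now at about crop (325,158), which is z ≈ 0.107. About 28 mm is left to the top.

Request:
arm_command --commands '[[0, [0, 0, -0.5], 0], [0, [0, 0, -0.5], 0], [0, [0, 0, -0.4], 0], [0, [0, 0, 0], 0], [0, [0, 0, 0], 0]]'

```text
clock: 4.8
position: [0.5239, -0.132, 0.0677]
ee_rot: [-0.582, 0.582, -0.402, 0.402]
contact_force: [0.5, 0.8, 0.6]
width: -0.0005
```

```bash
python3 tip.py s3
```

```text
138 [[524.0, -119.0, 98.0], [519.0, -120.0, 99.0], [516.0, -121.0, 99.0], [521.0, -117.0, 100.0], [525.0, -119.0, 101.0], [522.0, -120.0, 101.0], [519.0, -121.0, 102.0], [514.0, -123.0, 102.0], [516.0, -121.0, 102.0], [519.0, -120.0, 106.0], [517.0, -121.0, 106.0], [524.0, -116.0, 107.0]]
[ 0.51939105 -0.11975792  0.10643523] [ 0.52405011 -0.13204919  0.0678936 ] [-0.04382668 -0.18363662  0.38082262] 4.85
```

View pics/s3.png

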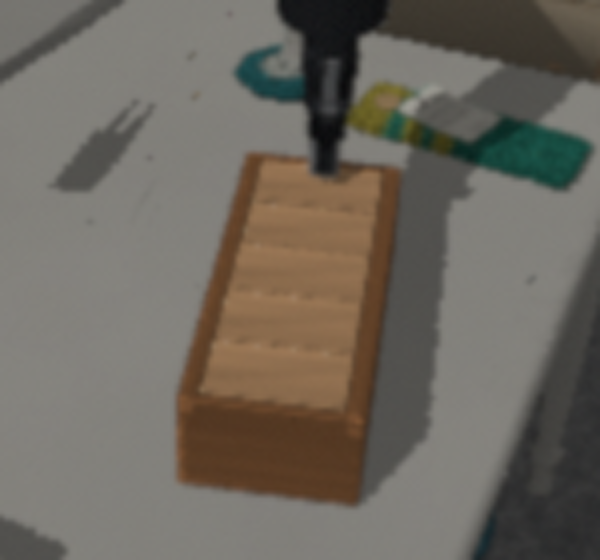

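Request:
arm_command --commands '[[0, [0, 0, -0.4], 0], [0, [0, 0, -0.4], 0], [0, [0, 0, -0.2], 0], [0, [0, 0, 0], 0], [0, [0, 0, 0], 0]]'

```text
clock: 5.35
position: [0.524, -0.132, 0.0578]
ee_rot: [-0.582, 0.582, -0.402, 0.402]
contact_force: [-0.3, -0.6, 0.7]
width: 0.0003
```

Request:
arm_command --commands '[[0, [0, 0, -0.2], 0], [0, [0, 0, 0], 0]]'

```text
clock: 5.55
position: [0.5241, -0.1321, 0.0576]
ee_rot: [0.582, -0.582, 0.402, -0.402]
contact_force: [-2.6, 1.0, 11.6]
width: -0.0002
```

Request:
arm_command --commands '[[0, [0, 0, -0.2], 0], [0, [0, 0, 0], 0]]'

```text
clock: 5.75
position: [0.5241, -0.1321, 0.0576]
ee_rot: [0.582, -0.582, 0.401, -0.403]
contact_force: [-6.5, 2.6, 23.1]
width: -0.0002
```

A rigid surface at TCP z = 0.0577: 11.6 N, then 23 N for 2 mm more, with no give. So plank 1 is not the catch. Next is plank 2.

Request:
arm_command --commands '[[0, [0, 0, 0.6], 0], [0, [0, 0, 0.6], 0], [0, [-0.4, 1.7, 0], 0], [0, [-0.4, 1.6, 0], 0], [0, [-0.4, 1.6, 0], 0], [0, [0, 0, -0.4], 0], [0, [0, 0, -0.3], 0], [0, [0, 0, 0], 0], [0, [0, 0, 0], 0]]'

```text
clock: 6.65
position: [0.5122, -0.0834, 0.0587]
ee_rot: [-0.581, 0.582, -0.402, 0.402]
contact_force: [1.3, 0.2, -0.5]
width: 0.0003
```

Request:
arm_command --commands '[[0, [0, 0, -0.2], 0], [0, [0, 0, 0], 0], [0, [0, 0, 0], 0]]'

```text
clock: 6.95
position: [0.512, -0.0833, 0.0569]
ee_rot: [-0.581, 0.582, -0.402, 0.402]
contact_force: [-0.1, -0.2, 0.4]
width: -0.0003
```

Request:
arm_command --commands '[[0, [0, 0, -0.1], 0], [0, [0, 0, 0], 0], [0, [0, 0, 0], 0]]'

```text
clock: 7.25
position: [0.512, -0.0831, 0.0559]
ee_rot: [-0.582, 0.582, -0.402, 0.402]
contact_force: [0.2, 0.7, -0.7]
width: -0.0002
```

Request:
arm_command --commands '[[0, [0, 0, -0.1], 0], [0, [0, 0, 0], 0], [0, [0, 0, 0], 0]]'

```text
clock: 7.55
position: [0.5121, -0.0831, 0.0551]
ee_rot: [-0.582, 0.582, -0.402, 0.402]
contact_force: [-0.3, 0.4, 1.9]
width: -0.0003
```

Plank 2 is 2 mm lower and soft (1.9 N). It is the catch, so I'll press it down.

Request:
arm_command --commands '[[0, [0, 0, -0.2], 0], [0, [0, 0, -0.2], 0], [0, [0, 0, -0.2], 0], [0, [0, 0, 0], 0], [0, [0, 0, 0], 0]]'

```text
clock: 8.05
position: [0.5122, -0.0831, 0.0496]
ee_rot: [0.582, -0.582, 0.402, -0.402]
contact_force: [-1.4, 0.1, 8.9]
width: -0.0001
```

Request:
arm_command --commands '[[0, [0, 0, -0.1], 0], [0, [0, 0, 0], 0], [0, [0, 0, 0], 0], [0, [0, 0, 0], 0]]'

```text
clock: 8.45
position: [0.5123, -0.0831, 0.0495]
ee_rot: [0.582, -0.582, 0.402, -0.403]
contact_force: [-2.6, 0.2, 14.8]
width: 0.0
```

The plank is at its stop: 6 mm of travel, and the force rises steeply there. I'll hold for a moment, then release straight up and look.

Request:
arm_command --commands '[[0, [0, 0, 0], 0], [0, [0, 0, 0], 0], [0, [0, 0, 0], 0], [0, [0, 0, 0], 0], [0, [0, 0, 0], 0], [0, [0, 0, 0.5], 0], [0, [0, 0, 1], 0], [0, [0, 0, 2], 0], [0, [0, 0, 3], 0], [0, [0, 0, 3], 0], [0, [0, 0, 3], 0], [0, [0, 0, 3], 0]]'

```text
clock: 9.65
position: [0.5116, -0.0828, 0.2039]
ee_rot: [-0.582, 0.582, -0.402, 0.402]
contact_force: [0.8, -0.4, 0.9]
width: 0.0002
```

Request:
arm_command --commands '[[0, [-1.5, -2, 1], 0], [0, [-2.5, -3, 1], 0], [0, [-2.5, -3.5, 0], 0], [0, [-2.5, -3.5, 0], 0], [0, [-2.5, -3.5, 0], 0], [0, [-2.5, -3.5, 0], 0], [0, [-2.5, -3.5, 0], 0], [0, [-2, -3, 0], 0], [0, [-1, -1.5, 0], 0], [0, [0, 0, 0], 0], [0, [0, 0, 0], 0], [0, [0, 0, 0], 0]]'

```text
clock: 10.85
position: [0.3174, -0.352, 0.2228]
ee_rot: [0.582, -0.581, 0.402, -0.402]
contact_force: [1.1, 0.4, 0.7]
width: -0.0002
```

```bash
python3 - <<'E'
from rig import manip
from h import *
c,s=np.cos(.246),np.sin(.246)
for n in("top","side"):
    d=manip.get_image(n); im=d["pixels"]
    Z=d["range_z"];v,u=np.nonzero(Z>0);z=Z[v,u]
    a=cast(d,np.c_[u,v],0.0);C=-d["R"].T@d["t"];da=(a@d["R"].T+d["t"])[:,2]
    P=C+(a-C)*(z/da)[:,None]
    q=(P[:,:2]-[.5,-.033])@np.array([[c,-s],[s,c]])
    for y in(-.101,-.0505,0,.0505,.101):
        m=(abs(q[:,0])<.035)&(abs(q[:,1]-y)<.017)&(abs(P[:,2]-.078)<.03)
        print(n,y,m.sum(),(P[m,2].mean()*1e3).round(2))
    m=(abs(q[:,1])<.1)&(q[:,0]<-.06)&(q[:,0]>-.13)&(P[:,2]>.03)&(P[:,2]<.1)
    if m.any(): print("front x range",np.percentile(q[m,0],[2,50,98]),P[m,2].max())
    r=im[100:290,110:400] if n=="top" else im[120:384,150:400]
    cv2.imwrite(f"pics/{n}9.png",cv2.resize(r[:,:,::-1],None,fx=2.2,fy=2.2,interpolation=cv2.INTER_CUBIC))
st=manip.get_state();print(st["clock"],st["position"],st["contact_force"])
E
```

```text
top -0.101 248 77.58
top -0.0505 247 75.55
top 0 253 77.39
top 0.0505 254 77.72
top 0.101 255 77.26
front x range [-0.09443491 -0.09003478 -0.06565311] 0.06904159469445803
side -0.101 167 77.66
side -0.0505 185 75.71
side 0 210 77.8
side 0.0505 239 77.71
side 0.101 268 77.65
front x range [-0.09427927 -0.08740545 -0.0611265 ] 0.06542253177481172
10.95 [ 0.31756327 -0.35200329  0.22292077] [ 0.08919126 -0.45693266 -0.83178102]
```

View pics/top9.png

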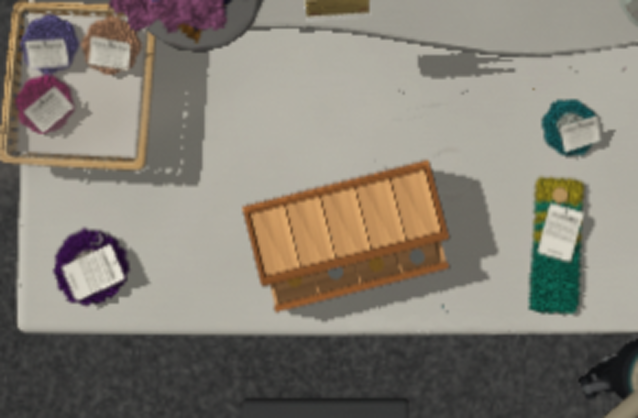

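View pics/side9.png

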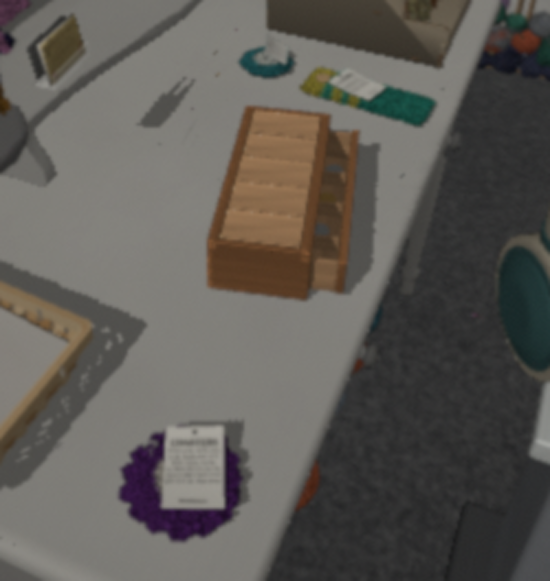

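The top view shows the drawer out in front of the box, its front edge running from crop (275,308) to (445,268). The case, coasters and scrubby are where they were, and the arm is clear. The catch plank is back at its rest height (75.6 mm). I'm handing in.

```bash
python3 -c "
from rig import manip
print(manip.sign_off())"
```

```text
the job is handed in; nothing more can be done
None
```

The catch was the plank at y = -0.0505. I pressed it to its stop and let go, and the drawer is open.

- **Finding it:** Depth from both cameras showed that plank about 2 mm low. By touch, the end plank at y = -0.101 was rigid (23 N with no give). The next plank was met about 2 mm lower and began to give at about 2 N. I did not touch the other three planks.
- **Pressing it:** I pushed it about 6 mm to its stop, with a peak of about 15 N, then lifted straight up and moved the arm clear.
- **Last checks, at 10.95 s:**
  - The drawer front was about 37 mm out by the depth images; fully open is 40 mm.
  - The plank was back at its rest height, 75.6 mm.
  - By eye, the glasses case, coaster stack and scrubby had not moved.
  - The arm was touching nothing.

**Disagreement:** the rigid plank was met at TCP z = 0.058, where a tip 17 mm ahead of the TCP would have given 0.095. The side camera also showed the tip above the reported TCP height. I did not find the cause, so I worked from contact and the camera instead.

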